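# Open the phone holder for the next repair

### The arm

A 7-joint arm with a two-finger parallel gripper is mounted at the origin on the work surface. World frame = base frame: x ahead of the robot, y to its left, z up, the work surface at z = 0. Lengths are in m, angles in rad, forces in N, time in s.
With the tool pointing down it reaches from about 0.4 to 0.85 m from the base axis. Payload 4.5 kg.
Tool frame: the origin (TCP) lies at the centre of the arm's flange, where the gripper is bolted on; the fingertips stand 166 mm ahead of it and the grasp point (between the pads) lies 147 mm ahead of it (r.grip_depth is the distance from the TCP to the grasp point, in m); z points along the fingers, y is the line along which they close (so a half turn about z gives the same grasp; the last joint's range is limited). The gripper opens to 88 mm and grips with 3 to 60 N. Pads are 18 mm wide; open, the fingers measure 123 mm over their backs; the gripper's body (75 mm by 187 mm) begins 45 mm behind the grasp point.
Start: joints at [1.289, 0.689, -0.195, 1.565, 0.157, 0.902, -0.215], TCP at [0.194, -0.594, 0.405] pointing down, gripper open.
Joint ranges: [-3.01, 3.01], [-0.46, 2.08], [-1.47, 1.51], [0.13, 2.56], [-1, 4.14], [0.04, 2.09], [-2.66, 2.66]. Speed limits (rad/s): [2.57, 2.57, 3.14, 3.14, 3.14, 3.14, 3.14].

### API

Orientations are given as a unit quaternion [x, y, z, w].
In Python, from plant import status, cams, r, finder gives the robot as it stands.
- The arm moves only by the tool play_rows, never from a script. Its argument "rows" is a list of rows, each a list of 7 numbers: the opening in per cent of the stroke, from 0 (shut) to 100 (fully open), then the shift along the tool's x, y, z in m, then the turn, a rotation vector about the tool's x, y, z in degrees. A call has 1 to 8 rows; each row shifts and turns the commanded pose from where the row before left it, along the tool's axes as they then stand; what a row does not reach is not made up. A row lasts 1/8 s, in which the tool goes at most 62.5 mm and 10.7 degrees, less where a joint would pass 70% of its speed; a pose out of reach is approached as far as the arm can. A call with a gripper value outside its range is refused whole. The fingers move at their own pace and stop on an object; "grip_force" is the grip in N (left out, the last holds). Time passes only in rows, so rows that do not move let the fingers close. It gives the time, the measured TCP pose, the force, the opening and the grip force at its end, in the units of the state.
- status.get_state(): the state, without advancing time (a new reading comes with each control period).
- cams.snapshot(name): name is "scene" or "top"; returns the picture (384x512x3 uint8, red, green, blue); there is no depth.
- cams.camera_params(name): a dict with "vfov" (degrees; the focal length in pixels is half the picture's height over the tangent of half this angle, whatever the lens; pixels are square), "cx", "cy" (the principal point, pixels), "R" (3x3) and "t" (3): a world point X has camera coordinates R X + t. Camera axes: x right, y down, z forward; pixel columns grow to the right and rows downward; lengths in m; the calibration is good to about 2 mm. A picture is of the moment at which its call begins. camera_params takes no time and is no camera call.
- r.finish_job(): hands the job in; it is judged then, once.
Trained networks look in the newest picture that a camera, given by its name, has taken for a name from the list of things; names that differ only in an ending like _2 or _b are one class to them, and where a whole thing is asked for, a point or a joint stands for the part that bears it (a point fixed in the world has none). Each returns a list of dicts, best first, with "score" (0 to 1); they miss things now and then, are a little off and sometimes report something else, mostly with a low value. They report only what shows in the picture. A call takes as long as a camera call.
- finder.spot_in(camera, label): "at" ([x, y, z] in m, in the coordinates of the camera as it stood for that picture, good to about 4 mm: the middle of the surface that is visible of it).
- finder.regions_of(camera, label): "mask" (384x512 bool, what is visible of it).
The state is a dict: "clock": time; "q": joint angles; "qd": joint speeds; "joint_torque": joint torques, N m; "tool_pos": TCP position; "eef_rot": TCP orientation; "contact_force": force on the tool from outside, world axes, zero at the start; "moment": the same for the moment, N m; "opening": opening from 0.0 (shut) to 1.0 (fully open); "finger_force": force on a finger pad.
Only numpy, scipy, OpenCV 4.12 (cv2) and the standard library are available. Lean on these libraries where they do the work, as an engineer would, in place of code of your own. Each camera call takes 0.05 s, during which the arm holds its last target. There are 200 camera calls.

### The job

The phone holder on the repair bench is empty and still set narrow; open it all the way for the next phone: with a fingertip press the release button on the sliding jaw, keep it held down while you slide the jaw out to its end stop, then let the button come up so the jaw locks there, and take the hand away. Do not force it, pick nothing up and leave the phone, tools and parts around the holder where they lie.

Things in the scene. Friction and masses are not known exactly. Their poses are not given: they have to be found in the camera images.
- holder: Aluminium phone holder fixed to the bench: base plate 242 x 100 mm, top 12 mm up; fixed jaw block across its -x end (top 46 mm up), end block across its +x end (32 mm high), two guide rods and a brake bar along x between them. Origin: centre of the underside, on the mat. Its +x axis is the direction in which the sliding jaw opens, z is up. It does not move.
- jaw (a joint): Sliding jaw on the guide rods, in m: 0 = closest to the fixed jaw, 0.100 = against the end stop, fully open; starts between 0 and 0.045. With the button up a wedge lock stops it from opening (a push of 30 N moves it only about 3 mm); it closes with about 4 N. With the button held down it slides freely (about 1.2 N of friction plus 4 N per m/s). No spring acts on it.
- jaw_deck (a point): Point on the sliding jaw's deck, under the button's centre, 32 mm above the holder's origin. The jaw is an aluminium block 66 mm in x, 92 mm in y. On its deck stand two walls across y, both 14 mm high, 10 mm thick: the jaw face on the -x side (92 mm wide) and the thumb stop on the +x side (64 mm wide). The trough between is 46 mm long in x, open at both y sides, the button in its middle.
- release (a joint): Release button in the sliding jaw, in m, straight down: 0 = up (jaw locked; it rises a few mm more, to negative values, if the locked jaw is pushed hard to open), 0.005 = fully down at its stop. Spring: 4 N to start, 6 N fully down, some N more if the jaw is pushed to open meanwhile. The lock lets go in the first 1.5 mm and takes hold again wherever the button is let up.
- button_top (a point): Centre of the button's ribbed top face, which is 32 mm along x by 34 mm along y and level; it moves with the button and the jaw. With the button up it stands 38 mm above the holder's origin, 6 mm proud of the deck; fully down 33 mm.
- thumb_stop (a point): Point on the jaw: middle of the thumb stop's inner face (the face towards the button), 23 mm to the holder's +x of the button's centre and 40 mm above the holder's origin; the wall's top is at 46 mm. A finger on the button may push against this face to open the jaw.
- end_stop (a point): Middle of the end block's inner face on the holder, 24 mm above its origin; the jaw's +x side meets it at jaw = 0.100, with the button's centre then 33 mm short of it.
- phone: Loose phone lying flat beside the holder, 152 x 72 x 8 mm; origin at the centre of its underside, x along its length.
- screwtray: Loose white screw tray beside the holder, 110 x 70 x 18 mm; origin at the centre of its underside.
- driver: Loose hand-held electric screwdriver lying behind the fixed jaw, 167 mm long, 36 mm thick; origin under its middle, bit to its +x.
- tweezers: Loose steel tweezers lying on the mat, 130 mm long, 4.5 mm thick; origin under their middle.
- battery: Loose phone battery lying on the mat, 64 x 46 x 5.5 mm; origin at the centre of its underside.
- tape: Loose roll of amber tape lying flat, 72 mm across, 15 mm high; origin at the centre of its underside.
- fluxjar: Loose small closed jar standing on the mat, 42 mm across, 42 mm high; origin at the centre of its underside.

How it is judged:
On the way, in this order (a step that is already met when the one before it is completed fails the run):
1. the release button is held down, the jaw not yet open (value of joint release above 0.003 m and value of joint jaw below 0.08 m), for 0.1 s.
2. the jaw is at its end stop with the button still held down (value of joint jaw above 0.097 m and value of joint release above 0.002 m), for 0.1 s.
At the end, for the whole second after the job is handed in: The sliding jaw stands within 3 mm of its end stop, at rest, with the release button up (within 1 mm) so that the jaw is locked, and the holder is not touched (value of joint jaw above 0.097 m and velocity of joint jaw between -0.005 and 0.005 m/s and value of joint release below 0.001 m and contact force between the fingers and holder below 0.5 N).
It fails at once if the holder is forced: pressed or pushed with over 70 N (contact force between the fingers and holder above 70 N).
It fails at once if a bystander is lifted, carried or pushed more than 20 mm (distance of any of phone, screwtray, driver, tweezers, battery, tape, fluxjar from where it was at the start of the episode above 0.02 m).
It also fails if it takes over 32 s, if anything falls off the work surface, if the arm or the gripper's body presses on something with over 40 N, if the wrist force passes 120 N, or if a joint passes its speed limit or range.

## Working session

There is one attempt and no reset: what is moved stays moved. The work goes in short steps, Python scripts to look and compute and a tool call to move; the robot and the scene stay as the last step left them, time stands still between calls to the robot, and variables do not carry over. Pictures are saved under pics/ and viewed, at most 10 in all, crops included, and the job is handed in when it is done.

Besides the shell and the picture viewer there is one more tool, called after ">>>" as name(argument=value, ...), one argument or row to a line, values as JSON. play_rows: Moves the arm, as the interface text tells. Its arguments: {"type":"object","properties":{"rows":{"type":"array","items":{"type":"array","items":{"type":"number"}}},"grip_force":{"type":"number"}},"required":["rows"]}

```bash
mkdir -p pics; cat > h.py <<'E'
from plant import status, cams, r, finder
import numpy as np, cv2
from scipy.spatial.transform import Rotation as Ro
def snap(c,n):
    im=cams.snapshot(c); cv2.imwrite(f'pics/{n}.png',im[:,:,::-1]); return im
def w(c,p):
    k=cams.camera_params(c); return np.array(k['R']).T@(np.array(p)-np.array(k['t']))
def pix(c,X):
    k=cams.camera_params(c); f=192/np.tan(np.radians(k['vfov'])/2); q=np.array(k['R'])@X+k['t']; return f*q[0]/q[2]+k['cx'],f*q[1]/q[2]+k['cy']
def ray(c,u,v,z):
    k=cams.camera_params(c); f=192/np.tan(np.radians(k['vfov'])/2); R=np.array(k['R']); o=-R.T@np.array(k['t'])
    d=R.T@np.array([(u-k['cx'])/f,(v-k['cy'])/f,1]); return o+d*(z-o[2])/d[2]
E
python3 - <<'E'
from h import *
np.set_printoptions(precision=4,suppress=True)
for c in('scene','top'):
    snap(c,c+'1'); print(c,w(c,[0,0,0]))
    for l in('holder','button_top','thumb_stop','end_stop','jaw_deck'):
        for d in finder.spot_in(c,l)[:2]:
            X=w(c,d['at']); print(l,round(d['score'],2),X,np.round(pix(c,X)))
s=status.get_state(); print(s); print(Ro.from_quat(s['eef_rot']).as_matrix())
E
```

```text
scene [1.1191 0.7543 0.9089]
holder 0.63 [ 0.6149 -0.0855  0.0279] [235. 187.]
holder 0.54 [ 0.7338 -0.2027  0.0348] [182. 178.]
thumb_stop 0.8 [ 0.6142 -0.0964  0.0332] [234. 183.]
end_stop 0.83 [ 0.6143 -0.0907  0.0309] [235. 185.]
jaw_deck 0.94 [ 0.6158 -0.0963  0.0413] [233. 182.]
top [0.4392 0.0102 1.0169]
holder 0.69 [ 0.5953 -0.0924  0.032 ] [294. 188.]
button_top 0.26 [ 0.6079 -0.1044  0.0322] [298. 184.]
thumb_stop 0.74 [ 0.607  -0.0974  0.0329] [295. 184.]
end_stop 0.74 [ 0.5973 -0.0945  0.0344] [294. 187.]
end_stop 0.72 [ 0.6276 -0.4248  0.0067] [410. 179.]
jaw_deck 0.56 [ 0.6081 -0.1008  0.0339] [297. 183.]
{'clock': 0.6, 'q': array([ 1.2888,  0.6891, -0.1946,  1.5653,  0.1573,  0.9025, -0.2151]), 'qd': array([-0.002 , -0.0002,  0.0006, -0.0015, -0.0002,  0.0003,  0.0022]), 'joint_torque': array([  0.0006, -52.7244,  -1.2662, -15.3677,  -0.0519,  -0.0004,
         0.0001]), 'tool_pos': array([ 0.1941, -0.5941,  0.4047]), 'eef_rot': array([0.9876, 0.1572, 0.    , 0.    ]), 'contact_force': array([-1.0442,  0.2746, -0.8486]), 'moment': array([-0.0055,  0.0088, -0.0005]), 'finger_force': 0.0, 'opening': 0.999053282124265}
[[ 0.9506  0.3105  0.    ]
 [ 0.3105 -0.9506 -0.0001]
 [ 0.      0.0001 -1.    ]]
```

```bash
python3 -c "
import cv2;a=cv2.imread('pics/scene1.png');b=cv2.imread('pics/top1.png')
cv2.imwrite('pics/t1x.png',cv2.resize(b,(800,600)));cv2.imwrite('pics/s1x.png',cv2.resize(a,(800,600)))"
```

```text
(no output)
```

View pics/t1x.png

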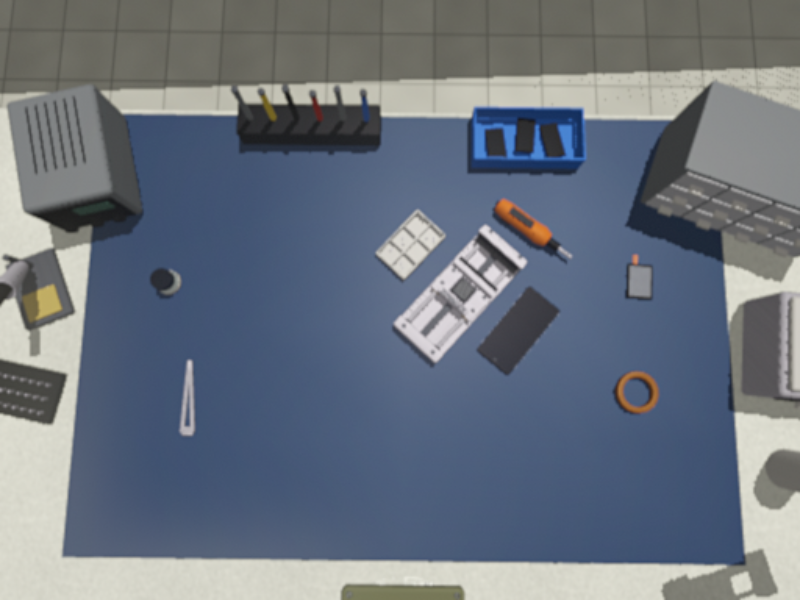

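View pics/s1x.png

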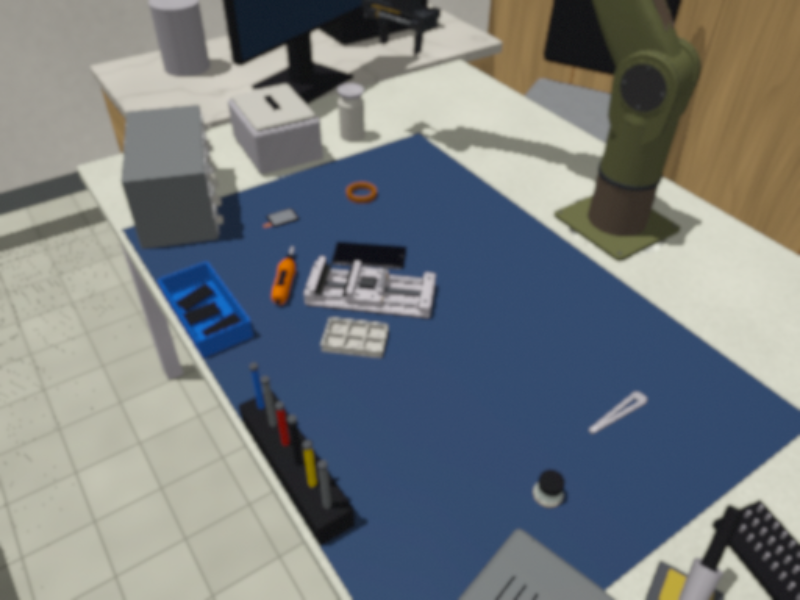

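The top picture shows the holder running from the fixed jaw at about (505,245) down-left to the end block at about (415,340), with the dark button at (463,288). The phone lies on its right and the tray on its left. I'll zoom in to measure.

```bash
python3 - <<'E'
import cv2
b=cv2.imread('pics/top1.png')[130:240,235:365]
b=cv2.resize(b,None,fx=6,fy=6,interpolation=cv2.INTER_CUBIC); cv2.imwrite('pics/z1.png',b[:600,:800])
b=cv2.imread('pics/scene1.png')[155:210,185:290]
cv2.imwrite('pics/z2.png',cv2.resize(b,None,fx=7,fy=7,interpolation=cv2.INTER_CUBIC))
E
```

```text
(no output)
```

View pics/z1.png

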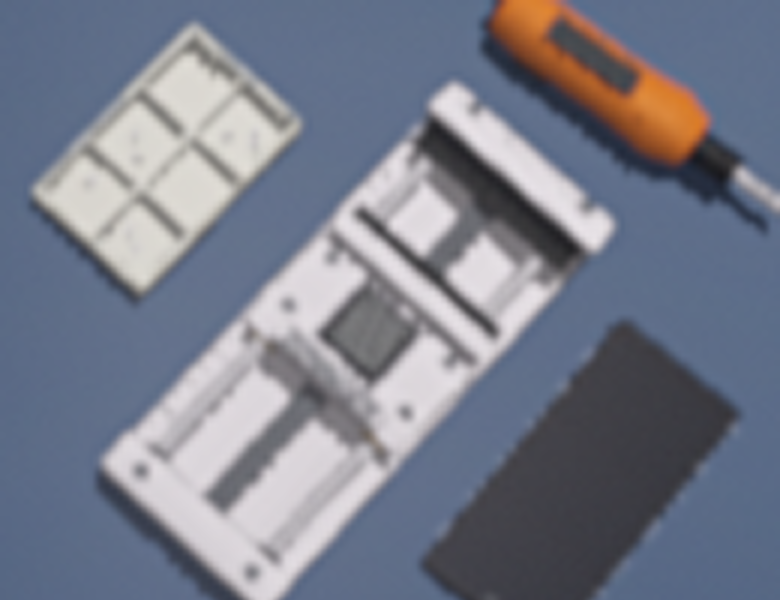

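View pics/z2.png

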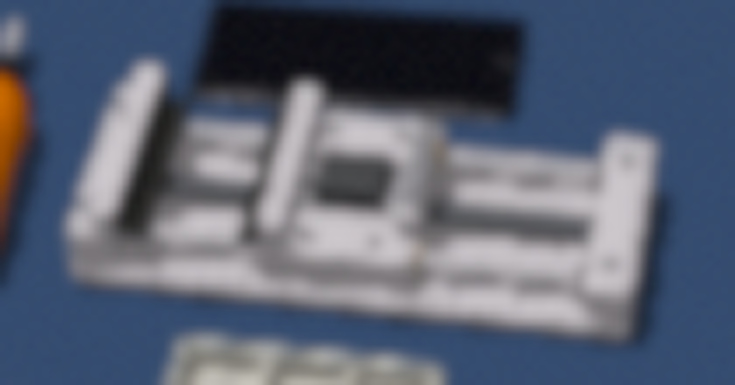

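The button is at zoom pixel (370,333) from the top and (353,180) in the scene view. The fixed-jaw top corners are at about (445,85) and (615,225), and the end block's top-left corner is at about (105,462). The jaw opens toward the lower left in the top view.

```bash
python3 - <<'E'
from h import *
np.set_printoptions(precision=4,suppress=True)
T=lambda x,y,z: ray('top',235+(x+.5)/6-.5,130+(y+.5)/6-.5,z)
S=lambda x,y,z: ray('scene',185+(x+.5)/7-.5,155+(y+.5)/7-.5,z)
for z in(.033,.038,.043): print('btn',T(370,333,z),S(353,180,z))
bt=T(370,333,.038)
a=T(458,82,.046);b=T(617,225,.046);a2=T(428,105,.046);b2=T(597,250,.046)
c=T(103,465,.032); d=T(140,432,.032); h1=T(140,470,.032);h2=T(251,573,.032)
print('fixed',a,b,a2,b2,'|',np.linalg.norm(a-b),np.linalg.norm(a2-b2))
def an(v): return np.degrees(np.arctan2(v[1],v[0]))
print('y-dir->x heading', an(a-b)-90+0, an(a2-b2)-90, an(h1-h2)-90,'holes',h1,h2)
# jaw screws z32
j1=T(289,304,.032);j2=T(405,412,.032);print('jaw screws',j1,j2,(j1+j2)/2,an(j1-j2)-90)
print('axis', an((h1+h2)/2-(a+b+a2+b2)/4), (h1+h2)/2,(a+b+a2+b2)/4,np.linalg.norm(((h1+h2)/2-(a+b+a2+b2)/4)[:2]))
sc=[S(145,65,.046)]
for l in ('top','scene'):
  for n in('phone','screwtray'):
    m=finder.regions_of(l,n)
    if m: print(l,n,round(m[0]['score'],2),cv2.minAreaRect(np.argwhere(m[0]['mask'])[:,::-1].astype(np.float32)))
E
```

```text
btn [ 0.6035 -0.0996  0.033 ] [ 0.6029 -0.1062  0.033 ]
btn [ 0.6027 -0.0991  0.038 ] [ 0.6059 -0.1012  0.038 ]
btn [ 0.6019 -0.0985  0.043 ] [ 0.6088 -0.0963  0.043 ]
fixed [ 0.7185 -0.1392  0.046 ] [ 0.6523 -0.2106  0.046 ] [ 0.7075 -0.1253  0.046 ] [ 0.6406 -0.2013  0.046 ] | 0.09741179187723985 0.10122757015942377
y-dir->x heading -42.815745438793456 -41.34580468044421 -42.38666355530865 holes [0.5396 0.0049 0.032 ] [ 0.4936 -0.0456  0.032 ]
jaw screws [ 0.6168 -0.0627  0.032 ] [ 0.5674 -0.1155  0.032 ] [ 0.5921 -0.0891  0.032 ] -43.07333686243529
axis 137.63462865490638 [ 0.5166 -0.0204  0.032 ] [ 0.6797 -0.1691  0.046 ] 0.22074710886172272
top phone 0.73 ((331.6247253417969, 210.9556427001953), (28.061935424804688, 54.988677978515625), 39.47246170043945)
top screwtray 0.69 ((262.0000305175781, 156.0), (26.870058059692383, 39.59797668457031), 45.0)
scene phone 0.79 ((235.5054931640625, 162.42633056640625), (46.50223159790039, 14.959016799926758), 4.23639440536499)
scene screwtray 0.58 ((225.80487060546875, 214.75608825683594), (40.63880920410156, 22.748897552490234), 6.34019136428833)
```

>>> play_rows(
  rows=[
    [0,0.045,-0.029,0.005,0,0,0],
    [0,0.045,-0.029,0.005,0,0,0],
    [0,0.045,-0.029,0.005,0,0,0],
    [0,0.045,-0.029,0.005,0,0,0],
    [0,0.045,-0.029,0.005,0,0,0],
    [0,0.045,-0.029,0.005,0,0,0],
    [0,0.045,-0.029,0.005,0,0,0],
    [0,0.045,-0.029,0.005,0,0,0],
  ],
)

```text
clock: 1.8
tool_pos: [0.4654, -0.2604, 0.3648]
eef_rot: [0.988, 0.157, 0.0, 0.0]
contact_force: [0.1, 0.2, 0.4]
opening: 0.117
finger_force: 0.0
```

>>> play_rows(
  rows=[
    [0,0.045,-0.029,0.005,0,0,0],
    [0,0.045,-0.029,0.005,0,0,0],
    [0,0.045,-0.029,0.005,0,0,0],
    [0,0.045,-0.029,0.005,0,0,0],
    [0,0,0,0,0,0,-10],
    [0,0,0,0,0,0,-10],
    [0,0,0,0,0,0,-10],
    [0,0,0,0,0,0,-10],
  ],
)

```text
clock: 2.8
tool_pos: [0.5994, -0.0956, 0.3448]
eef_rot: [0.873, 0.488, 0.0, 0.0]
contact_force: [-0.8, -0.2, -0.1]
opening: 0.004
finger_force: 0.0
```

>>> play_rows(
  rows=[
    [0,0,0,0,0,0,-10],
    [0,0,0,0,0,0,-10],
    [0,0,0,0,0,0,-10],
    [0,0,0,0,0,0,-10],
    [0,0,0,0,0,0,-10],
    [0,0,0,0,0,0,-10],
    [0,0,0,0,0,0,-10],
    [0,0,0,0,0,0,-9.5],
  ],
)

```text
clock: 3.8
tool_pos: [0.5994, -0.0958, 0.3448]
eef_rot: [0.359, 0.933, -0.0, 0.0]
contact_force: [-0.3, -0.5, -0.0]
opening: 0.004
finger_force: 0.0
```

```bash
cat > m.py <<'E'
from h import *
np.set_printoptions(precision=4,suppress=True)
s=status.get_state();R=Ro.from_quat(s['eef_rot']).as_matrix();p=s['tool_pos']
print(s['clock'],p,'heading',np.degrees(np.arctan2(R[1,0],R[0,0])),'z',R[:,2],'F',s['contact_force'],s['opening'],s['q'][6])
tip=p+R[:,2]*.166
import sys
t=np.array([.604,-.100,.038])
d=R.T@(t-tip); print('to button centre in tool axes',d)
E
python3 m.py
```

```text
3.8 [ 0.5994 -0.0958  0.3448] heading 137.8899164540201 z [ 0.0002 -0.0003 -1.    ] F [-0.2787 -0.4895 -0.0055] 0.0038901094057854574 0.3577522733500326
to button centre in tool axes [-0.0061  0.      0.1408]
```

>>> play_rows(
  rows=[
    [0,0,0,0.04,0,0,0],
    [0,0,0,0.04,0,0,0],
    [0,0,0,0.034,0,0,0],
    [0,0,0,0,0,0,0],
    [0,0,0,0,0,0,0],
  ],
)

```text
clock: 4.42
tool_pos: [0.6, -0.0954, 0.2319]
eef_rot: [0.362, 0.932, 0.0, 0.001]
contact_force: [1.3, 0.4, -0.8]
opening: 0.006
finger_force: 0.0
```

```bash
python3 - <<'E'
from h import *
snap('scene','s2')
b=cv2.imread('pics/s2.png')[125:210,185:290]
cv2.imwrite('pics/z3.png',cv2.resize(b,None,fx=7,fy=7,interpolation=cv2.INTER_CUBIC))
E
python3 m.py
```

```text
4.475 [ 0.6001 -0.0954  0.2323] heading 137.58492780307202 z [ 0.0028  0.0001 -1.    ] F [-0.091   0.1401 -0.3023] 0.006787928434901463 0.2376618803746415
to button centre in tool axes [-0.0055 -0.0012  0.0283]
```

View pics/z3.png

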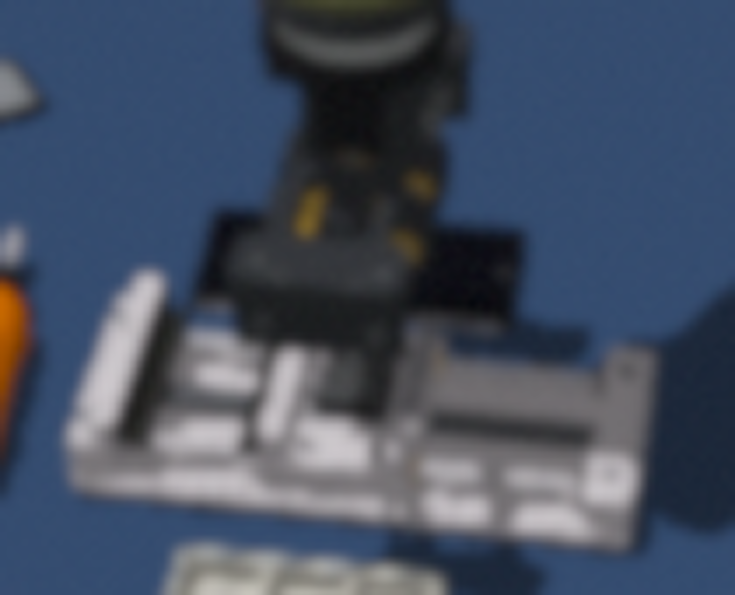

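The scene view shows the closed fingers over the trough at about (355,400), between the jaw face at (285,390) and the thumb stop at (410,390). Nothing else is near, so I'll descend.

>>> play_rows(
  rows=[
    [0,0,0,0.008,0,0,0],
    [0,0,0,0.008,0,0,0],
    [0,0,0,0.006,0,0,0],
    [0,0,0,0,0,0,0],
  ],
)

```text
clock: 4.97
tool_pos: [0.5991, -0.0956, 0.2081]
eef_rot: [0.362, 0.932, -0.0, -0.001]
contact_force: [-0.8, 1.2, 0.5]
opening: 0.005
finger_force: 0.0
```

>>> play_rows(
  rows=[
    [0,0,0,0.002,0,0,0],
    [0,0,0,0.002,0,0,0],
    [0,0,0,0.002,0,0,0],
    [0,0,0,0,0,0,0],
  ],
)

```text
clock: 5.48
tool_pos: [0.5996, -0.0956, 0.2031]
eef_rot: [0.362, 0.932, 0.0, 0.0]
contact_force: [-1.2, -0.8, 4.8]
opening: 0.003
finger_force: 2.6
```

>>> play_rows(
  rows=[
    [0,0,0,0.002,0,0,0],
    [0,0,0,0,0,0,0],
  ],
)

```text
clock: 5.72
tool_pos: [0.5996, -0.0956, 0.2015]
eef_rot: [0.362, 0.932, -0.0, 0.001]
contact_force: [-0.8, -1.0, 8.1]
opening: 0.001
finger_force: 3.9
```

>>> play_rows(
  rows=[
    [0,0,0,0.002,0,0,0],
    [0,0,0,0,0,0,0],
  ],
)

```text
clock: 5.98
tool_pos: [0.6002, -0.0961, 0.2013]
eef_rot: [0.362, 0.932, -0.0, 0.002]
contact_force: [-2.4, -1.8, 19.0]
opening: 0.004
finger_force: 9.7
```

```bash
python3 m.py
```

```text
5.975 [ 0.6002 -0.0961  0.2013] heading 137.55590771080045 z [ 0.0033 -0.0021 -1.    ] F [-2.4133 -1.7856 19.0384] 0.0042635076977698165 0.20436046106961098
to button centre in tool axes [-0.0048 -0.0005 -0.0027]
```

Button bottomed: the tip stopped at 35 mm and force rose to 19 N. Now I'll slide along tool +x.

>>> play_rows(
  rows=[
    [0,0.004,0,0,0,0,0],
    [0,0.006,0,0,0,0,0],
    [0,0.006,0,0,0,0,0],
    [0,0.006,0,0,0,0,0],
    [0,0.006,0,0,0,0,0],
    [0,0,0,0,0,0,0],
  ],
)

```text
clock: 6.72
tool_pos: [0.5794, -0.0771, 0.2012]
eef_rot: [0.362, 0.932, -0.001, 0.002]
contact_force: [-3.3, -2.4, 20.1]
opening: 0.005
finger_force: 10.4
```

```bash
python3 m.py
```

```text
6.725 [ 0.5794 -0.0771  0.2012] heading 137.58159282197175 z [ 0.0032 -0.0025 -1.    ] F [-3.2859 -2.3706 20.1223] 0.005080844826799284 0.13251368658987334
to button centre in tool axes [-0.033  -0.0003 -0.0026]
```

>>> play_rows(
  rows=[
    [0,0.006,0,0,0,0,0],
    [0,0.006,0,0,0,0,0],
    [0,0.006,0,0,0,0,0],
    [0,0.006,0,0,0,0,0],
    [0,0.006,0,0,0,0,0],
    [0,0.006,0,0,0,0,0],
    [0,0,0,0,0,0,0],
  ],
)

```text
clock: 7.6
tool_pos: [0.5526, -0.0529, 0.2012]
eef_rot: [0.362, 0.932, -0.001, 0.002]
contact_force: [-4.2, -3.1, 22.5]
opening: 0.006
finger_force: 11.6
```

>>> play_rows(
  rows=[
    [0,0.003,0,0,0,0,0],
    [0,0.003,0,0,0,0,0],
    [0,0,0,0,0,0,0],
  ],
)

```text
clock: 7.98
tool_pos: [0.5485, -0.0492, 0.2012]
eef_rot: [0.362, 0.932, -0.001, 0.002]
contact_force: [-2.7, -3.1, 22.6]
opening: 0.003
finger_force: 11.5
```

```bash
python3 m.py
```

```text
7.975 [ 0.5485 -0.0492  0.2012] heading 137.55710372698525 z [ 0.0036 -0.003  -1.    ] F [-2.6756 -3.1493 22.6203] 0.0028166984959353525 0.017410238923506984
to button centre in tool axes [-0.0745 -0.0001 -0.0025]
```

>>> play_rows(
  rows=[
    [0,0.003,0,0,0,0,0],
    [0,0,0,0,0,0,0],
  ],
)

```text
clock: 8.22
tool_pos: [0.5463, -0.0472, 0.2012]
eef_rot: [0.362, 0.932, -0.001, 0.002]
contact_force: [-2.6, -2.9, 23.1]
opening: 0.004
finger_force: 11.5
```

>>> play_rows(
  rows=[
    [0,0.003,0,0,0,0,0],
    [0,0,0,0,0,0,0],
  ],
)

```text
clock: 8.48
tool_pos: [0.5442, -0.0454, 0.2012]
eef_rot: [0.362, 0.932, -0.001, 0.002]
contact_force: [-2.0, -3.0, 22.6]
opening: 0.003
finger_force: 11.4
```

>>> play_rows(
  rows=[
    [0,0.003,0,0,0,0,0],
    [0,0,0,0,0,0,0],
  ],
)

```text
clock: 8.72
tool_pos: [0.5435, -0.0449, 0.2012]
eef_rot: [0.363, 0.932, -0.001, 0.004]
contact_force: [2.0, -6.4, 18.7]
opening: 0.008
finger_force: 9.7
```

```bash
python3 m.py; python3 - <<'E'
from h import *
snap('scene','s3')
b=cv2.imread('pics/s3.png')[125:210,185:290]
cv2.imwrite('pics/z4.png',cv2.resize(b,None,fx=7,fy=7,interpolation=cv2.INTER_CUBIC))
E
```

```text
8.725 [ 0.5435 -0.0449  0.2012] heading 137.44863165874486 z [ 0.0071 -0.0054 -1.    ] F [ 2.0482 -6.4207 18.7312] 0.008427461908089516 -0.008602119899599798
to button centre in tool axes [-0.0804  0.0002 -0.0021]
```

View pics/z4.png

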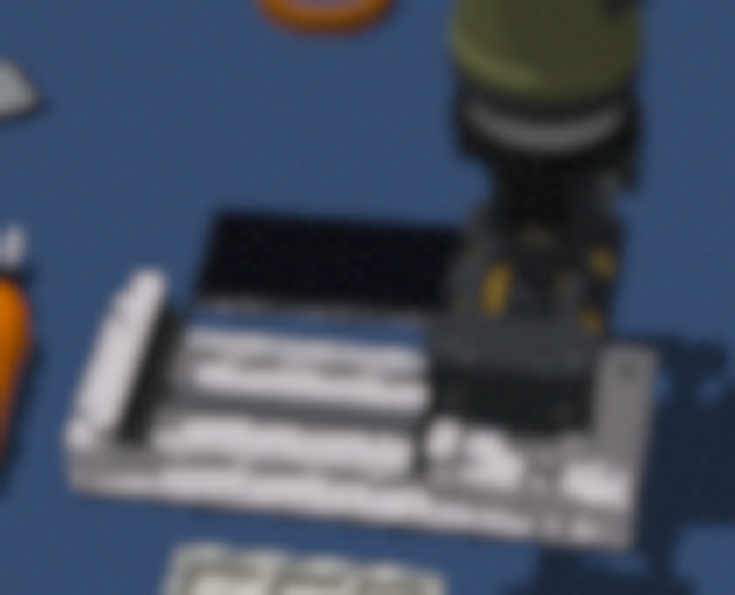

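The jaw now stands against the end block (jaw's right side at about x=590), and the push force along x has risen. I'll nudge it a little more, hold, and then lift straight up.

>>> play_rows(
  rows=[
    [0,0.003,0,0,0,0,0],
    [0,0,0,0,0,0,0],
    [0,0,0,0,0,0,0],
  ],
)

```text
clock: 9.15
tool_pos: [0.5425, -0.0439, 0.2012]
eef_rot: [0.364, 0.932, -0.001, 0.006]
contact_force: [6.0, -9.0, 17.0]
opening: 0.006
finger_force: 8.3
```

>>> play_rows(
  rows=[
    [0,0,0,-0.003,0,0,0],
    [0,0,0,-0.003,0,0,0],
    [0,0,0,-0.003,0,0,0],
    [0,0,0,0,0,0,0],
  ],
)

```text
clock: 9.65
tool_pos: [0.5391, -0.0406, 0.2077]
eef_rot: [0.362, 0.932, -0.0, 0.0]
contact_force: [2.6, -2.2, 2.7]
opening: 0.008
finger_force: 2.1
```

```bash
python3 m.py
```

```text
9.65 [ 0.5391 -0.0406  0.2077] heading 137.5834171024527 z [ 0.0007 -0.0004 -1.    ] F [ 2.5832 -2.2221  2.6657] 0.007909002942800815 -0.003208161484320273
to button centre in tool axes [-0.0878 -0.0001  0.0038]
```

>>> play_rows(
  rows=[
    [0,-0.003,0,-0.001,0,0,0],
    [0,0,0,-0.01,0,0,0],
    [0,0,0,-0.03,0,0,0],
    [0,0,0,-0.04,0,0,0],
    [0,-0.03,-0.04,-0.04,0,0,0],
    [0,-0.03,-0.05,-0.03,0,0,0],
    [0,0,-0.05,0,0,0,0],
    [0,0,-0.05,0,0,0,0],
  ],
)

```text
clock: 10.65
tool_pos: [0.4564, -0.22, 0.357]
eef_rot: [0.362, 0.932, 0.0, -0.0]
contact_force: [0.7, -0.2, -0.4]
opening: 0.004
finger_force: 0.0
```

```bash
python3 - <<'E'
from h import *
snap('scene','s4'); snap('top','t4')
a=cv2.imread('pics/s4.png')[155:210,185:290]; b=cv2.imread('pics/top_x.png') if 0 else cv2.imread('pics/t4.png')[130:240,235:365]
a=cv2.resize(a,(390,204),interpolation=cv2.INTER_CUBIC); b=cv2.resize(b,(709,600),interpolation=cv2.INTER_CUBIC)
cv2.imwrite('pics/z5.png',b);cv2.imwrite('pics/z6.png',cv2.resize(a,(780,408)))
E
python3 m.py
```

```text
10.75 [ 0.4531 -0.2235  0.3558] heading 137.15337496808365 z [-0.0073 -0.0028 -1.    ] F [0.1679 0.9089 0.3273] 0.00290005869374117 0.5223876794334327
to button centre in tool axes [-0.0277  0.1954  0.1503]
```

View pics/z5.png

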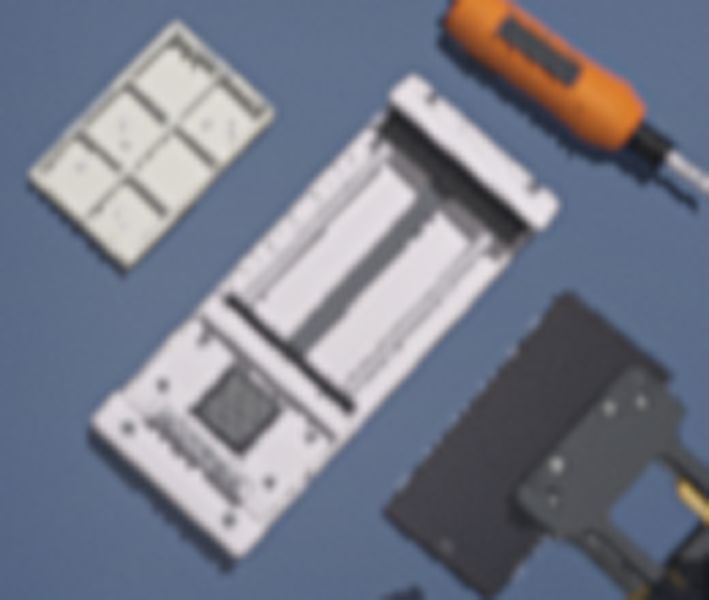

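View pics/z6.png

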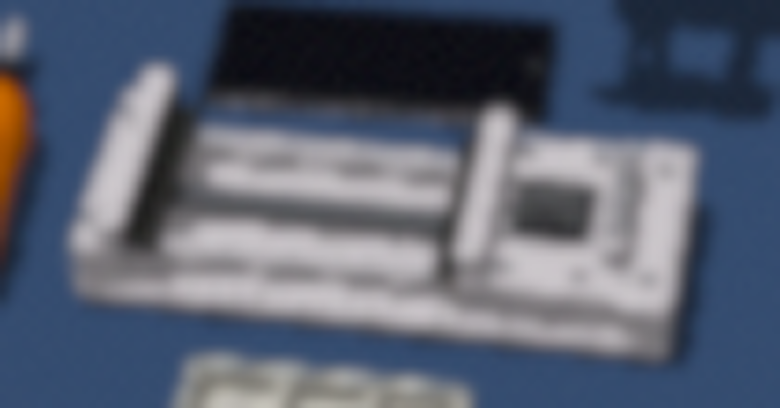

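Both views show the jaw flush against the end block, the button up and the hand clear. The phone, tray and driver have not moved.

```bash
python3 -c "
from plant import r
print(r.finish_job())"
```

```text
the job is handed in; nothing more can be done
None
```

The holder is open: I slid the jaw to its end stop with the button held down, let the button up to lock it, moved the hand clear and handed the job in; the result was not reported back.

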